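# Stand the muddler in the empty well of the bar caddy

### The job

Put the drinks muddler (the short straight wooden rod with the steel head) away in the wooden caddy: stand it, steel head down, in the empty well, upright on the well's floor. Leave the lime in the other well.

Things in the scene. Friction and masses are not known exactly. Their poses are not given: they have to be found in the camera images.
- muddler_center (a point): Centre of the drinks muddler: a straight round rod 130 mm tall, standing loose on the worktop on its flat steel head, 0.16 kg. Head 36 mm in diameter, up to 36 mm above the foot; above it a light wooden handle of constant diameter 26 mm with a rounded end. The point is on its axis, 65 mm above the foot; z is up. Grip the handle from above, about 100 mm above the foot (35 mm above this point).
- caddy: Caddy of light wood, fixed: an open box 72 mm (its x) by 138 mm (its y) by 60 mm high, walls and divider 6 mm, floor 8 mm thick. The divider makes two square wells, each 60 by 60 mm inside and 52 mm deep, centred 33 mm to either side of the middle along its y. Origin at the centre of the underside, z up. It can be turned any way round on the worktop.
- empty_well (a point): Centre of the floor of the caddy's empty well (the one on the caddy's +y side), 8 mm above the worktop; the rim is 52 mm above this point. Axes as the caddy's.
- lime_center (a point): Centre of the green lime, 54 by 43 by 44 mm, loose, that lies in the caddy's other well (on the -y side), below the rim.
Things that resemble listed ones, but are neither listed nor needed, are in the scene too. What is shaped like the part that bears muddler_center but orange or red is not meant.

How it is judged (in metres and radians):
At the end, for the whole second after the job is handed in: The muddler stands head down on the floor of the empty well (centre within 20 mm of the well's axis, foot within 7 mm of the floor), upright within about 10 degrees, at rest; the lime still lies in the other well, within 40 mm of where it was (horizontal distance between muddler_center and empty_well below 0.02 m and z of muddler_center in the frame of empty_well between 0.058 and 0.072 m and angle between muddler_center's own z axis and vertical below 0.17 rad and linear speed of muddler below 0.03 m/s and distance of lime_center from where it was at the start of the episode below 0.04 m); the robot touches nothing.
It fails at once if the lime is taken out of its well (distance of lime_center from where it was at the start of the episode above 0.05 m).
It also fails if it takes over 35 s, if anything falls off the work surface, if the arm or the gripper's body presses on something with over 40 N, if the wrist force passes 120 N, or if a joint passes its speed limit or range.

### The arm

A 7-joint arm with a two-finger parallel gripper is mounted at the origin on a cart in front of the work surface, level with it; the furniture and walls round the work are solid. World frame = base frame: x ahead of the robot, y to its left, z up, the work surface at z = 0. Lengths are in mm, angles in rad, forces in N, time in s.
With the tool pointing down it reaches from about 400 to 850 mm from the base axis. Payload 10.4 kg.
Tool frame: the origin (TCP) lies at the very end of the fingers, on their centre line; the grasp point (between the pads) lies grasp_offset behind it (grasp_offset is the distance from the TCP to the grasp point, in mm); z points along the fingers, y is the line along which they close (so a half turn about z gives the same grasp; the last joint's range is limited). The gripper opens to 85 mm and grips with 20 to 120 N. Pads are 22 mm wide; open, the fingers measure 114 mm over their backs; the gripper's body (76 mm by 85 mm) begins 54 mm behind the grasp point. The pads swing forward as they close: fully open they stand 13 mm farther back than shut.
Start: joints at [-1.227, 0.332, -0.065, 1.46, 0.022, 1.35, -0.088], TCP at [224.132, 583.452, 231.338] pointing down, gripper open.
Joint ranges: [-2.6, 2.6], [-0.5, 2.12], [-1.47, 1.34], [0.16, 2.42], [-1.27, 4.41], [0.06, 2.06], [-2.6, 2.6]. Speed limits (rad/s): [2.22, 2.22, 2.79, 2.79, 3.14, 3.14, 3.14].

### API

Orientations are given as [roll, pitch, yaw] about the fixed x, y, z axes, in that order (R = Rz(yaw) Ry(pitch) Rx(roll)).
In Python, from workcell import get_state, capture, camera_model, sign_off, grasp_offset gives the robot as it stands. The module is installed in compiled form; this text tells all that it offers.
- The arm moves only by the shell command python3 -m handwheel 'ROWS'. ROWS is JSON, a list of rows, each an object of numbers: "grip": the closure, from -1 (fully open) to 1 (shut); "dx", "dy", "dz": the shift along the tool's x, y, z in mm; "spin": the turn about the tool's z in degrees. A call has exactly 8 rows; each row is the pose to reach, as a shift and turn from the pose commanded when the call began, along the tool's axes at that moment; what a row does not reach only later rows make up. A row lasts 1/8 s, in which the tool goes at most 62.5 mm and 10.7 degrees, less where a joint would pass 70% of its speed; a pose out of reach is approached as far as the arm can. A call with a gripper value outside its range is refused whole. The fingers move at their own pace and stop on an object; the grip force is fixed at half the most. Time passes only in rows, so rows that repeat a pose let the fingers close, or fill a call up. It gives the time, the measured TCP pose, the force, the opening and the grip force at its end, in the units of the state.
- get_state(): the state, without advancing time (a new reading comes with each control period).
- capture(name): name is "scene" or "top" or "wrist"; returns the picture (480x640x3 uint8, red, green, blue); there is no depth.
- camera_model(name): a dict with "fx", "fy", "cx", "cy" (pixels), "pose" (4x4, takes a point from camera to world coordinates). Camera axes: x right, y down, z forward; pixel columns grow to the right and rows downward; lengths in mm; the calibration is good to about 2 mm. A picture is of the moment at which its call begins: read the wrist's pose just before it. camera_model takes no time and is no camera call; for the wrist camera it gives the pose at the moment of the call.
- sign_off(): hands the job in; it is judged then, once.
The state is a dict: "time_s": time; "joints": joint angles; "joint_vel": joint speeds; "joint_efforts": joint torques, N m; "ee_pos": TCP position; "eef_rot": TCP orientation; "wrist_force": force on the tool from outside, world axes, zero at the start; "moment": the same for the moment, N m; "grip_width": finger opening in mm; "gripper_force": force on a finger pad.
Only numpy, scipy, OpenCV 4.12 (cv2) and the standard library are available. Lean on these libraries where they do the work, as an engineer would, in place of code of your own. Each camera call takes 0.05 s, during which the arm holds its last target. There are 200 camera calls.

## Working session

There is one attempt and no reset: what is moved stays moved. The work goes in short steps, Python scripts to look and compute and a shell command to move; the robot and the scene stay as the last step left them, time stands still between calls to the robot, and variables do not carry over. Pictures are saved under pics/ and viewed, at most 10 in all, crops included, and the job is handed in when it is done.

```bash
mkdir -p pics; cat > h.py <<'E'
import numpy as np, cv2
from workcell import *
def snap(cam,f):
    im=capture(cam); cv2.imwrite('pics/'+f,im[:,:,::-1]); return im
def ray(m,u,v,z):
    P=np.array(m['pose']); d=P[:3,:3]@np.array([(u-m['cx'])/m['fx'],(v-m['cy'])/m['fy'],1]); o=P[:3,3]
    return o+d*(z-o[2])/d[2]
def proj(m,p):
    P=np.array(m['pose']); c=P[:3,:3].T@(np.array(p)-P[:3,3]); return m['fx']*c[0]/c[2]+m['cx'],m['fy']*c[1]/c[2]+m['cy']
E
python3 - <<'E'
from h import *
s=get_state();print(s['time_s'],s['ee_pos'],s['eef_rot'],s['grip_width'],grasp_offset)
snap('top','top0.png');snap('scene','scene0.png')
for c in('top','scene'):print(np.round(camera_model(c)['pose'],2).tolist())
E
```

```text
0.0 [223.98050841 583.06329596 230.51115162] [-3.14016034e+00  5.23055592e-05  2.77484885e+00] 85.42135566568987 18.700000000000003
[[-0.0, -1.0, 0.06, 530.64], [-1.0, 0.0, -0.01, 95.92], [0.01, -0.06, -1.0, 937.41], [0.0, 0.0, 0.0, 1.0]]
[[0.91, -0.26, 0.31, 172.47], [-0.41, -0.58, 0.7, -751.81], [-0.0, -0.77, -0.64, 870.31], [0.0, 0.0, 0.0, 1.0]]
```

View pics/top0.png

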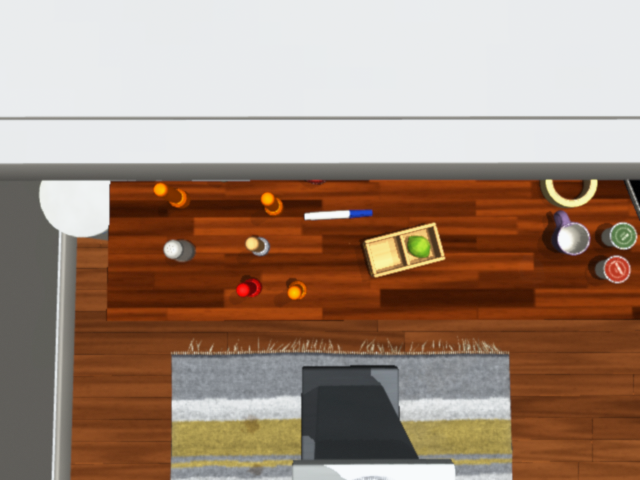

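View pics/scene0.png

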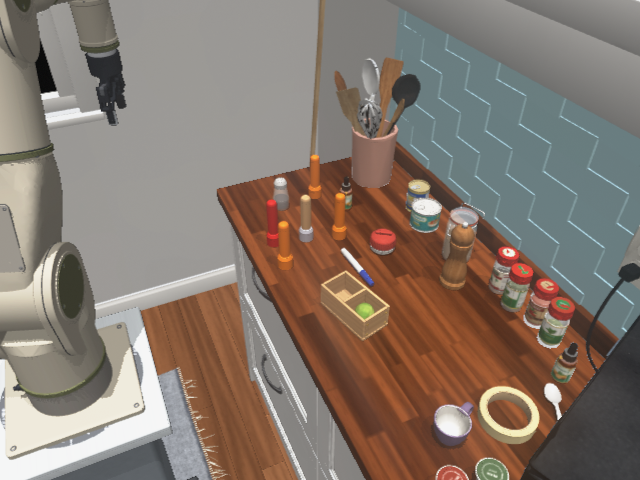

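The top view shows the wooden muddler at about (253,244), surrounded by orange and red ones. The caddy is at about (403,250), with the lime in its right-hand well (418,245) and the left well empty (383,255). I'll enlarge both.

```bash
python3 - <<'E'
from h import *
im=cv2.imread('pics/top0.png')[175:325,140:460]
im=cv2.resize(im,None,fx=2.5,fy=2.5,interpolation=cv2.INTER_CUBIC);
s=cv2.imread('pics/scene0.png')[150:340,230:400]
a=cv2.resize(s,None,fx=3,fy=3,interpolation=cv2.INTER_CUBIC)
cv2.imwrite('pics/c1.png',im);cv2.imwrite('pics/c2.png',a)
m=camera_model('top');print(m['fx'],m['cx'],m['cy'],proj(m,get_state()['ee_pos']))
E
```

```text
467.43204602856264 325.50613725562846 242.4389390656712 (np.float64(-9.168907814865122), np.float64(479.48619743037216))
```

View pics/c1.png

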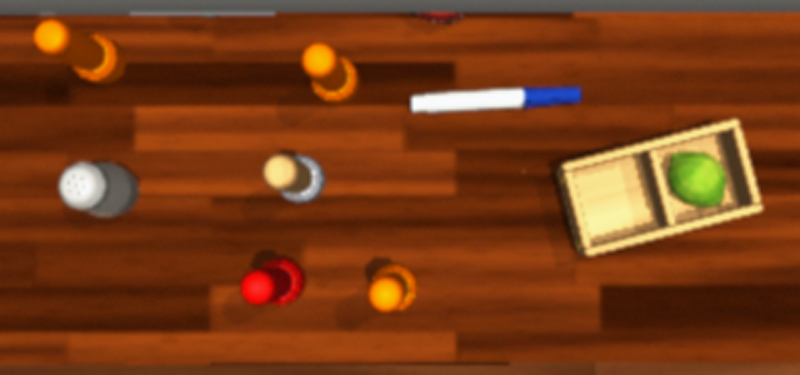

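View pics/c2.png

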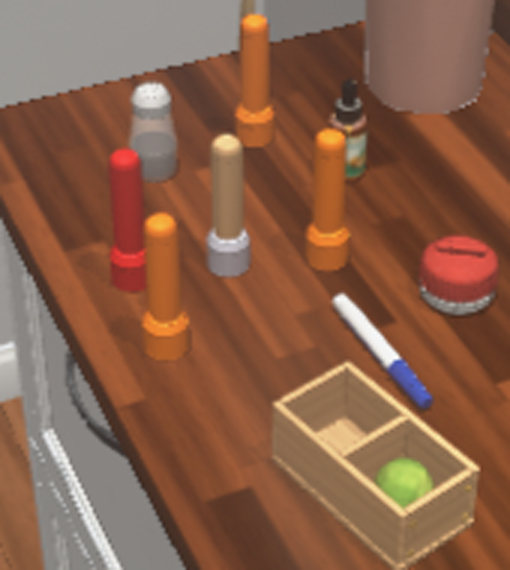

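The enlarged top crop puts the muddler's tip at (280,171) and its head at (299,178). The caddy's rim corners are (559,162), (738,121), (763,210) and (585,256). In the scene crop the handle top is at (227,147) and the head's bottom at (229,262).

```bash
python3 - <<'E'
from h import *
m=camera_model('top'); c=lambda u,v:(140+u/2.5-.3,175+v/2.5-.3)
r=lambda u,v,z:ray(m,*c(u,v),z)[:2]
print('tip',r(280,171,117),'head',r(299,178,36))
K=np.array([r(*p,60) for p in[(559,162),(738,121),(763,210),(585,256)]])
cen=K.mean(0);print(K.round(),cen)
d=(K[0]+K[3]-K[1]-K[2])/2;print(np.linalg.norm(d),np.linalg.norm(K[0]-K[3]));d/=np.linalg.norm(d)
print('yaxis',d,np.degrees(np.arctan2(d[1],d[0])),'well',cen+33*d)
for n,p,z in[('or_near',(386,293),117),('red',(260,287),117),('or_far',(320,60),117),('shaker',(82,186),70)]:print(n,r(*p,z))
s=camera_model('scene')
print('scene tip',ray(s,230+227/3,150+147/3,119),'well',[proj(s,[*(cen+33*d),8])])
print(proj(s,[*cen,60]))
for k in K: print((np.array(proj(s,[*k,60]))-[230,150])*3)
E
```

```text
tip [576.86131996 220.76275708] head [575.98984297 218.40109529]
[[ 587.   20.]
 [ 617. -116.]
 [ 550. -134.]
 [ 516.    1.]] [567.45742005 -57.2346653 ]
138.63876731636438 73.1283474121622
yaxis [-0.23444344  0.97212976] 103.55881746228901 well [559.72078669 -25.15438312]
or_near [491.36149944 146.16053897]
red [495.73169659 234.14516462]
or_far [655.36386704 193.08307513]
shaker [568.61099735 374.52607345]
scene tip [577.48691974 223.34628006 119.        ] well [(np.float64(343.6528665146258), np.float64(302.95056048757))]
(np.float64(354.55863604286134), np.float64(294.75542027702045))
[348.91354965 357.76122862]
[478.4843443  469.19588912]
[403.07880499 517.91547956]
[271.6695034  402.13134287]
```

```bash
python3 -m handwheel '[{"grip":-1,"dx":-35,"dy":-16,"dz":0,"spin":0},{"grip":-1,"dx":-85,"dy":-39,"dz":0,"spin":0},{"grip":-1,"dx":-140,"dy":-65,"dz":0,"spin":0},{"grip":-1,"dx":-195,"dy":-90,"dz":0,"spin":0},{"grip":-1,"dx":-250,"dy":-115,"dz":0,"spin":0},{"grip":-1,"dx":-305,"dy":-141,"dz":0,"spin":0},{"grip":-1,"dx":-350,"dy":-162,"dz":0,"spin":0},{"grip":-1,"dx":-380,"dy":-175,"dz":0,"spin":0}]'
python3 - <<'E'
from h import *
m=camera_model('wrist');snap('wrist','w1.png');s=get_state();print(s['ee_pos'],s['eef_rot'],np.round(s['joints'],2))
print(np.round(m['pose'],2).tolist(),m['fx'],proj(m,[576.5,221,119]),proj(m,[576.5,221,36]))
E
```

```text
time_s: 1.1
ee_pos: [517.7, 281.1, 231.1]
eef_rot: [-3.141, 0.0, 2.772]
wrist_force: [0.3, 0.9, -0.4]
grip_width: 85.1
gripper_force: 0.0
[520.28254781 277.57159651 230.97018645] [-3.13978106e+00  2.00335427e-03  2.76804476e+00] [-0.73  0.25  0.19  1.57 -0.05  1.32  0.66]
[[0.36, 0.9, 0.25, 454.72], [0.93, -0.35, -0.1, 305.54], [-0.0, 0.27, -0.96, 373.44], [0.0, 0.0, 0.0, 1.0]] 366.8899116760017 (np.float64(275.03511704026346), np.float64(333.58281060231576)) (np.float64(284.97834735347374), np.float64(291.0547273762415))
```

View pics/w1.png

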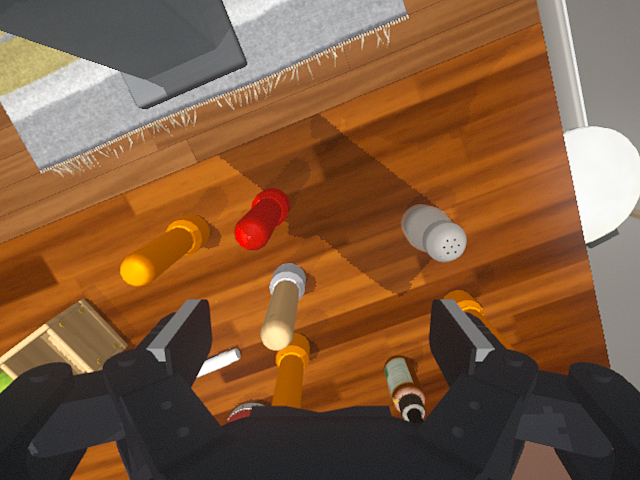

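The wrist view shows the muddler's tip at (278,332), against a predicted (275,334). That agrees to about 2 mm, so I'll use (577,222) and go to hover.

```bash
python3 -m handwheel '[{"grip":-1,"dx":-30,"dy":-14,"dz":0,"spin":0},{"grip":-1,"dx":-60,"dy":-27,"dz":10,"spin":0},{"grip":-1,"dx":-79,"dy":-36,"dz":30,"spin":0},{"grip":-1,"dx":-79,"dy":-36,"dz":50,"spin":0},{"grip":-1,"dx":-79,"dy":-36,"dz":70,"spin":0},{"grip":-1,"dx":-79,"dy":-36,"dz":70,"spin":0},{"grip":-1,"dx":-79,"dy":-36,"dz":70,"spin":0},{"grip":-1,"dx":-79,"dy":-36,"dz":70,"spin":0}]'
python3 - <<'E'
from h import *
m=camera_model('wrist');snap('wrist','w2.png')
for i in range(2):
  s=get_state();print(s['time_s'],s['ee_pos'],s['eef_rot'])
print(proj(m,[577,222,117]),proj(m,[577,222,36]))
E
```

```text
time_s: 2.15
ee_pos: [577.4, 222.2, 162.4]
eef_rot: [3.14, 0.001, 2.775]
wrist_force: [0.2, -0.7, 0.3]
grip_width: 85.3
gripper_force: 0.0
2.2 [577.30378918 222.11055381 162.21981424] [3.14051000e+00 8.80018396e-04 2.77486156e+00]
2.2 [577.30378918 222.11055381 162.21981424] [3.14051000e+00 8.80018396e-04 2.77486156e+00]
(np.float64(319.40440130008676), np.float64(268.83469718344173)) (np.float64(319.43031141515246), np.float64(232.50600690401689))
```

View pics/w2.png

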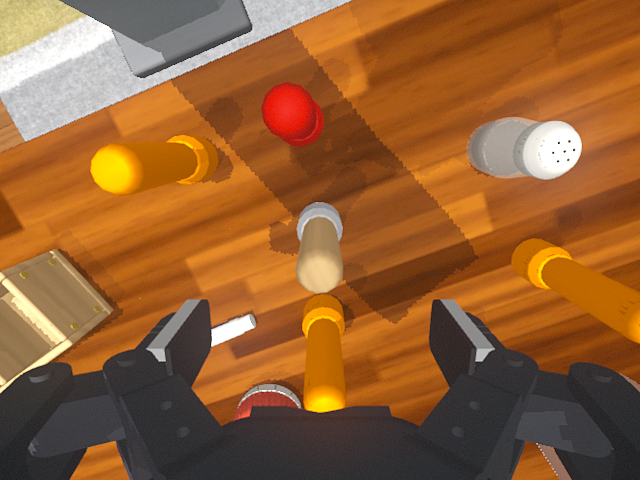

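The tip is at (320,267), as predicted, and centred between the fingers. I'll descend and then grip.

```bash
python3 -m handwheel '[{"grip":-1,"dx":0,"dy":0,"dz":15,"spin":0},{"grip":-1,"dx":0,"dy":0,"dz":35,"spin":0},{"grip":-1,"dx":0,"dy":0,"dz":55,"spin":0},{"grip":-1,"dx":0,"dy":0,"dz":70,"spin":0},{"grip":-1,"dx":0,"dy":0,"dz":80,"spin":0},{"grip":-1,"dx":0,"dy":0,"dz":80,"spin":0},{"grip":0,"dx":0,"dy":0,"dz":80,"spin":0},{"grip":0.3,"dx":0,"dy":0,"dz":80,"spin":0}]'
python3 -m handwheel '[{"grip":1,"dx":0,"dy":0,"dz":0,"spin":0},{"grip":1,"dx":0,"dy":0,"dz":0,"spin":0},{"grip":1,"dx":0,"dy":0,"dz":0,"spin":0},{"grip":1,"dx":0,"dy":0,"dz":0,"spin":0},{"grip":1,"dx":0,"dy":0,"dz":0,"spin":0},{"grip":1,"dx":0,"dy":0,"dz":0,"spin":0},{"grip":1,"dx":0,"dy":0,"dz":-2,"spin":0},{"grip":1,"dx":0,"dy":0,"dz":-5,"spin":0}]'
```

```text
time_s: 3.2
ee_pos: [577.4, 222.1, 82.0]
eef_rot: [3.141, 0.001, 2.775]
wrist_force: [0.9, 0.1, 0.0]
grip_width: 51.7
gripper_force: 0.0
time_s: 4.2
ee_pos: [576.4, 221.8, 85.8]
eef_rot: [-3.141, -0.001, 2.775]
wrist_force: [0.1, -0.1, -2.8]
grip_width: 24.9
gripper_force: 58.9
```

```bash
python3 -m handwheel '[{"grip":1,"dx":0,"dy":0,"dz":-15,"spin":0},{"grip":1,"dx":0,"dy":0,"dz":-40,"spin":0},{"grip":1,"dx":0,"dy":0,"dz":-70,"spin":0},{"grip":1,"dx":0,"dy":0,"dz":-95,"spin":0},{"grip":1,"dx":-5,"dy":-17,"dz":-100,"spin":0},{"grip":1,"dx":-14,"dy":-45,"dz":-100,"spin":0},{"grip":1,"dx":-24,"dy":-80,"dz":-100,"spin":0},{"grip":1,"dx":-36,"dy":-118,"dz":-100,"spin":0}]'
python3 -m handwheel '[{"grip":1,"dx":-11,"dy":-35,"dz":0,"spin":0},{"grip":1,"dx":-21,"dy":-70,"dz":0,"spin":0},{"grip":1,"dx":-29,"dy":-95,"dz":0,"spin":0},{"grip":1,"dx":-34,"dy":-110,"dz":0,"spin":0},{"grip":1,"dx":-36,"dy":-118,"dz":0,"spin":0},{"grip":1,"dx":-36,"dy":-118,"dz":0,"spin":0},{"grip":1,"dx":-36,"dy":-118,"dz":0,"spin":0},{"grip":1,"dx":-36,"dy":-118,"dz":0,"spin":0}]'
python3 - <<'E'
from h import *
m=camera_model('wrist');a=snap('wrist','w3.png');b=snap('scene','s3.png')
s=get_state();print(s['ee_pos'],s['eef_rot'])
x=cv2.resize(b[180:360,250:410],None,fx=3,fy=3,interpolation=cv2.INTER_CUBIC)
y=cv2.resize(a[:,160:480],None,fx=540/480,fy=540/480)
cv2.imwrite('pics/p3.png',np.hstack([x[:540,:430],y])[:,:800,::-1])
R=np.array([[-.2344,.9721]]);c=np.array([567.5,-57.2]);yv=np.array([-.2344,.9721]);xv=np.array([.9721,.2344])
for n,mm in(('w',m),('s',camera_model('scene'))):
  for q in[(-36,69),(36,69),(36,-69),(-36,-69)]:
    u=np.array(proj(mm,[*(c+q[0]*xv+q[1]*yv),60])); print(n,((u-[160,0])*1.125+[430,0] if n=='w' else (u-[250,180])*3).round())
E
```

```text
time_s: 5.2
ee_pos: [567.3, 96.4, 185.6]
eef_rot: [-3.141, -0.001, 2.774]
wrist_force: [0.6, -0.4, -1.7]
grip_width: 24.6
gripper_force: 59.0
time_s: 6.2
ee_pos: [559.6, -23.3, 186.2]
eef_rot: [3.141, -0.0, 2.776]
wrist_force: [-1.0, 0.4, -1.6]
grip_width: 24.9
gripper_force: 59.0
[559.53510503 -23.63481578 186.23995032] [ 3.14145627e+00 -1.56358930e-04  2.77568518e+00]
w [622. 187.]
w [681. 277.]
w [520. 380.]
w [456. 303.]
s [212. 311.]
s [290. 269.]
s [420. 379.]
s [341. 428.]
```

View pics/p3.png

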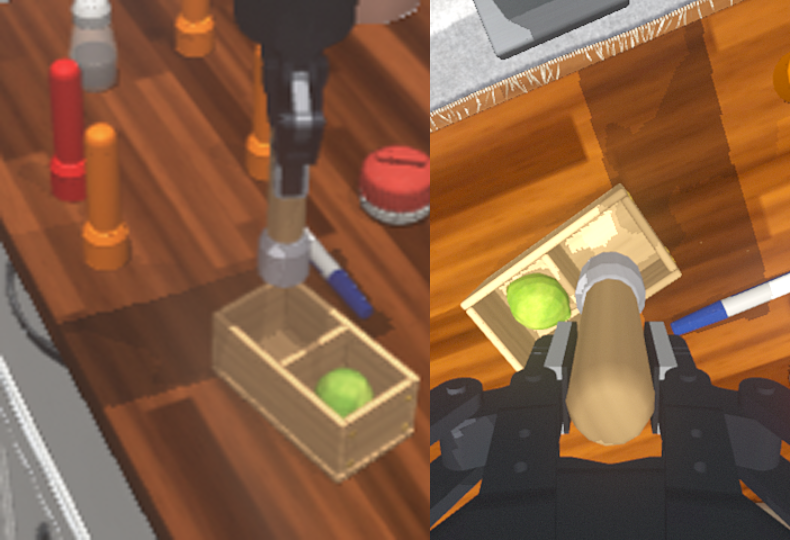

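The wrist view shows the caddy corners at (622,184), (681,270) and (460,303), within a few pixels of the prediction. The muddler hangs upright over the left, empty well, so I'll lower it.

```bash
python3 -m handwheel '[{"grip":1,"dx":0,"dy":0,"dz":15,"spin":0},{"grip":1,"dx":0,"dy":0,"dz":35,"spin":0},{"grip":1,"dx":0,"dy":0,"dz":55,"spin":0},{"grip":1,"dx":0,"dy":0,"dz":72,"spin":0},{"grip":1,"dx":0,"dy":0,"dz":84,"spin":0},{"grip":1,"dx":0,"dy":0,"dz":90,"spin":0},{"grip":1,"dx":0,"dy":0,"dz":93,"spin":0},{"grip":1,"dx":0,"dy":0,"dz":94,"spin":0}]'
```

```text
time_s: 7.3
ee_pos: [559.8, -24.2, 92.6]
eef_rot: [3.141, 0.001, 2.775]
wrist_force: [-0.7, 0.3, -0.9]
grip_width: 24.7
gripper_force: 59.0
```

```bash
python3 -m handwheel '[{"grip":1,"dx":0,"dy":0,"dz":0.5,"spin":0},{"grip":1,"dx":0,"dy":0,"dz":1,"spin":0},{"grip":1,"dx":0,"dy":0,"dz":1.5,"spin":0},{"grip":1,"dx":0,"dy":0,"dz":2,"spin":0},{"grip":1,"dx":0,"dy":0,"dz":2.5,"spin":0},{"grip":1,"dx":0,"dy":0,"dz":2.5,"spin":0},{"grip":1,"dx":0,"dy":0,"dz":2.5,"spin":0},{"grip":1,"dx":0,"dy":0,"dz":2.5,"spin":0}]'
```

```text
time_s: 8.3
ee_pos: [559.6, -24.2, 89.9]
eef_rot: [3.141, 0.0, 2.775]
wrist_force: [-0.6, -0.5, -0.7]
grip_width: 24.8
gripper_force: 59.2
```

The foot is at floor height and part of the weight is off the wrist. I'll release and retreat.

```bash
python3 -m handwheel '[{"grip":0.3,"dx":0,"dy":0,"dz":0,"spin":0},{"grip":0,"dx":0,"dy":0,"dz":0,"spin":0},{"grip":-0.5,"dx":0,"dy":0,"dz":0,"spin":0},{"grip":-1,"dx":0,"dy":0,"dz":0,"spin":0},{"grip":-1,"dx":0,"dy":0,"dz":0,"spin":0},{"grip":-1,"dx":0,"dy":0,"dz":0,"spin":0},{"grip":-1,"dx":0,"dy":0,"dz":-5,"spin":0},{"grip":-1,"dx":0,"dy":0,"dz":-20,"spin":0}]'
python3 -m handwheel '[{"grip":-1,"dx":0,"dy":0,"dz":-25,"spin":0},{"grip":-1,"dx":0,"dy":0,"dz":-55,"spin":0},{"grip":-1,"dx":0,"dy":0,"dz":-85,"spin":0},{"grip":-1,"dx":0,"dy":0,"dz":-105,"spin":0},{"grip":-1,"dx":0,"dy":0,"dz":-110,"spin":0},{"grip":-1,"dx":0,"dy":0,"dz":-110,"spin":0},{"grip":-1,"dx":0,"dy":0,"dz":-110,"spin":0},{"grip":-1,"dx":0,"dy":0,"dz":-110,"spin":0}]'
python3 - <<'E'
from h import *
m=camera_model('wrist');a=snap('wrist','w4.png');b=snap('scene','s4.png')
x=cv2.resize(b[180:360,250:410],None,fx=3,fy=3,interpolation=cv2.INTER_CUBIC)
y=cv2.resize(a[:,160:480],None,fx=540/480,fy=540/480)
cv2.imwrite('pics/p4.png',np.hstack([x[:540,:430],y])[:,:800,::-1])
s=camera_model('scene')
for z in(125,44):print((np.array(proj(s,[559.7,-24.5,z]))-[250,180])*3,(np.array(proj(m,[559.7,-24.5,z]))-[160,0])*1.125+[430,0])
E
```

```text
time_s: 9.3
ee_pos: [559.1, -24.3, 110.0]
eef_rot: [-3.141, -0.001, 2.775]
wrist_force: [-0.4, -0.1, -0.2]
grip_width: 85.0
gripper_force: 0.0
time_s: 10.3
ee_pos: [559.2, -24.2, 219.1]
eef_rot: [-3.141, -0.001, 2.775]
wrist_force: [-0.1, -0.3, 0.9]
grip_width: 85.4
gripper_force: 0.0
[285.74457098 248.98000275] [610.02922528 276.45944989]
[282.06670949 333.19281273] [610.06782254 248.007989  ]
```

View pics/p4.png

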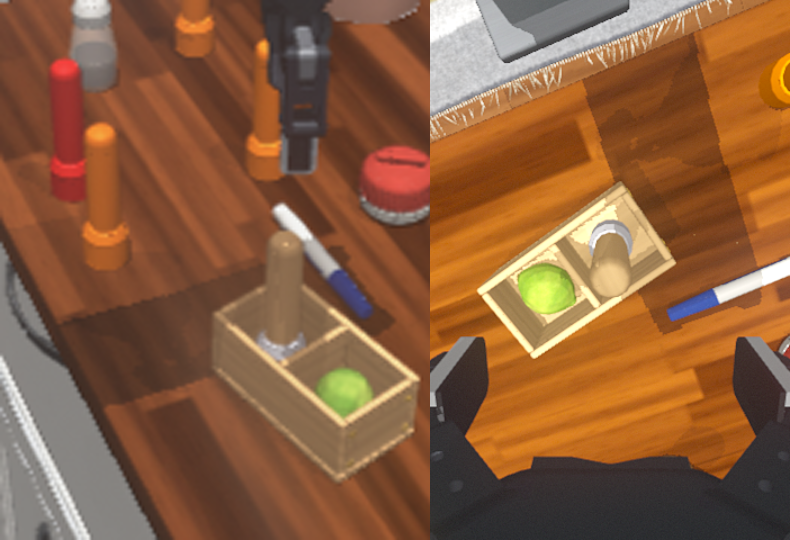

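The muddler stands upright in the empty well: tip at (285,240) in the scene view and (610,278) in the wrist view, as predicted. The lime is in its own well and the gripper is clear.

```bash
python3 -c "
from workcell import *
print(sign_off())"
```

```text
the job is handed in; nothing more can be done
None
```

The muddler stands upright, head down, in the caddy's empty well, the lime is still in the other well, and the job was handed in at about 10.4 s; the sign-off returned no verdict.

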